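# Thread the gauge rod through both bushings of the frame-alignment fixture

### The job

Flip the cam lever of the alignment fixture all the way over to its stop, so that it draws the sliding upper bushing into line above the fixed lower one. Then take the longest rod out of the wooden pin rack and thread it down through the upper and then the lower bushing, and finish while still holding it in the gripper, at rest, its lower end sticking out below the lower bushing but clear of the base plate. Leave the other two pins in the rack and everything else on the bench where it is.

Things in the scene. Friction and masses are not known exactly. Their poses are not given: they have to be found in the camera images.
- fixture: Alignment fixture, fixed to the bench; place and yaw vary. Origin: centre of its base plate's underside, z up. Dark steel plate 200 (x) x 190 (y) x 12 mm. Grey columns at x = -50 mm carry a rail along its y, top 104 mm up, on which the aluminium carriage with the upper bushing slides, and an arm with the fixed lower bushing block (46 x 46 mm) at x = +30, y = 0.
- lower_bore (a point): Centre of the upper mouth of the fixed lower bushing (65 mm above the bench). Vertical through bore of 20 mm diameter with a 3 mm chamfer at the mouth; the bushing is 20 mm high, its underside 45 mm above the bench, and 33 mm of free air lie between that and the top of the base plate (12 mm above the bench).
- upper_bore (a point): Centre of the upper mouth of the sliding upper bushing, 125 mm above the bench (46 x 46 mm block, underside at 105 mm). Vertical through bore, 20 mm diameter, 3 mm chamfer. Lever at 0: it stands 24 mm to the fixture's +y side of the lower bore; lever at its stop: straight above it, 40 mm of air between the bushings. The lever moves it 15 mm per rad and, by its friction, holds it against side pushes up to about 13 N.
- cam_lever (a joint): Angle of the cam lever, rad: 0 = open, pointing along the fixture's +x; it swings level, clockwise seen from above, to its stop at 1.6 = locked, pointing along the fixture's -y. It starts between 0 and 0.35, stays where it is left, and needs about 3 N at the knob.
- lever_pivot (a point): Point on the lever's upright turning axis, at the height of the middle of the knob (166 mm above the bench). At fixture x = -50, y = -75 mm.
- lever_knob (a point): Centre of the black upright round knob on the lever's free end, 166 mm above the bench, 85 mm from the pivot: 18 mm diameter, its top 186 mm above the bench; fixed to the lever, it turns with it. The lever's flat arm below it is 13 mm wide, its top 138 mm above the bench; nothing else of the fixture stands higher than 147 mm.
- rack: The wooden pin rack, fixed to the bench; place and yaw vary, and it may stand to the left or the right of the fixture. Block 170 (x) x 50 (y) x 50 mm, origin at the centre of its underside. Three holes of 17.5 mm diameter, 40 mm deep (floor 10 mm above the bench), at x = -55, 0 and +55 mm, y = 0; each holds one pin, which one in which hole varies.
- rod_center (a point): Centre of the gauge rod, half-way up: the longest in the rack, a plain bright steel rod of 16 mm diameter and 170 mm length, about 0.24 kg, both ends flat. It starts upright in the rack, its lower end 10 mm and its top 180 mm above the bench; z along the rod, upwards at the start.
- rod_tip (a point): Centre of the rod's lower end face, 85 mm below rod_center; the rod's edge there has a 1 mm chamfer.
- rod: The gauge rod itself; origin at its lower end, z along the rod.
- short_pin_center (a point): Centre of the short steel pin in the rack, 16 mm diameter, 110 mm long (top 120 mm above the bench). Stays in the rack.
- mandrel_center (a point): Centre of the stepped steel mandrel in the rack: 16 mm shank with a 28 mm thick head, 118 mm long (top 128 mm above the bench). Stays in the rack.
- wrench: Steel spanner lying on the bench, 180 mm long, 8 mm high; origin at its middle. Bystander.
- screwdriver: Screwdriver with a blue handle lying on the bench, 200 mm long, 26 mm high; origin at its middle. Bystander.
- hub: Aluminium bicycle hub standing on end on the bench, 44 mm diameter, 78 mm high; origin at its foot. Bystander.
- oiler: White plastic bottle, 48 mm diameter, 130 mm high; origin at its foot. Bystander.
- grease_tin: Plain steel tin, 72 mm diameter, 50 mm high; origin at its foot. Bystander.
- parts_tray: Grey open tray with four compartments, 120 x 160 x 40 mm; origin at its foot. Bystander.
Things that resemble listed ones, but are neither listed nor needed, are in the scene too. What is shaped like the rod but red, turquoise or yellow is not meant.

How it is judged:
By the outcome, as a careful person would: the job done as asked, in the order asked, and still so for the second after the job is handed in, while the arm keeps its last pose, push and grip.
It also fails if it takes over 61 s, if anything falls off the work surface, if the arm or the gripper's body presses on something with over 40 N, if the wrist force passes 120 N, or if a joint passes its speed limit or range.

### The arm

A 6-joint arm with a two-finger parallel gripper is mounted at the origin on the work surface. World frame = base frame: x ahead of the robot, y to its left, z up, the work surface at z = 0. Lengths are in m, angles in rad, forces in N, time in s.
With the tool pointing down it reaches from about 0.35 to 0.975 m from the base axis. Payload 4.9 kg.
Tool frame: the origin (TCP) lies on the centre line of the jaws, within the pads' length; the fingertips stand manip.tcp_to_tips ahead of it and the grasp point (between the pads) is the TCP (manip.tcp_to_tips is the distance from the TCP to the fingertips, in m); y points along the fingers, z is the direction in which the jaws open and shut, and the axes are right-handed (so a half turn about y gives the same grasp; the last joint's range is limited). The gripper opens to 85 mm and grips with 20 to 120 N. Pads are 22 mm wide; open, the fingers measure 114 mm over their backs; the gripper's body (76 mm by 85 mm) begins 54 mm behind the grasp point. The pads swing forward as they close: fully open they stand 13 mm farther back than shut.
Start: joints at [-1.25, 0.053, 1.613, -0, 1.476, -0.119], TCP at [0.266, -0.566, 0.229] pointing down, gripper open.
Joint ranges: [-3.01, 3.01], [-1.01, 2.22], [0.06, 2.58], [-1.02, 4.17], [0.09, 2.62], [-3.14, 3.14]. Speed limits (rad/s): [2.57, 2.57, 3.14, 3.14, 3.14, 3.14].

### API

Orientations are given as a unit quaternion [w, x, y, z].
In Python, from plant import manip gives the robot as it stands.
- The arm moves only by the tool apply_moves, never from a script. Its argument "moves" is a list of rows, each a list of 7 numbers: the gripper's target within -1 to 1 (shut at 1, half-way at 0, fully open at -1), then the shift along the tool's x, y, z in mm, then the turn, a rotation vector about the tool's x, y, z in degrees. A call has 1 to 20 rows; each row shifts and turns the commanded pose from where the row before left it, along the tool's axes as they then stand; what a row does not reach is not made up. A row lasts 1/10 s, in which the tool goes at most 50 mm and 8.59 degrees, less where a joint would pass 70% of its speed; a pose out of reach is approached as far as the arm can. A call with a gripper value outside its range is refused whole. The fingers move at their own pace and stop on an object; the grip force is fixed at half the most. Time passes only in rows, so rows that do not move let the fingers close. It gives the time, the measured TCP pose, the force and the opening at its end, in the units of the state.
- manip.state(): the state, without advancing time (a new reading comes with each control period).
- manip.grab_frame(name): name is "side" or "top"; returns the picture (384x512x3 uint8, blue, green, red); there is no depth.
- manip.calibration(name): a dict with "mtx" (3x3 intrinsics, pixels), "T" (4x4, takes a point from camera to world coordinates). Camera axes: x right, y down, z forward; pixel columns grow to the right and rows downward; lengths in m; the calibration is good to about 2 mm. A picture is of the moment at which its call begins. calibration takes no time and is no camera call.
- manip.job_done(): hands the job in, once; it reports no verdict.
The state is a dict: "time": time; "joint_pos": joint angles; "joint_vel": joint speeds; "joint_efforts": joint torques, N m; "tool_pos": TCP position; "tool_rot": TCP orientation; "contact_force": force on the tool from outside, world axes, zero at the start; "ft_torque": the same for the moment, N m; "gripper_width": opening from 0.0 (shut) to 1.0 (fully open).
Only numpy, scipy, OpenCV 4.12 (cv2) and the standard library are available. Lean on these libraries where they do the work, as an engineer would, in place of code of your own. Each camera call takes 0.05 s, during which the arm holds its last target. There are 200 camera calls.

## Working session

There is one attempt and no reset: what is moved stays moved. The work goes in short steps, Python scripts to look and compute and a tool call to move; the robot and the scene stay as the last step left them, time stands still between calls to the robot, and variables do not carry over. Pictures are saved under pics/ and viewed, about 8 in all and at most 12, crops included, and the job is handed in when it is done.

Besides the shell and the picture viewer there is one more tool, called after "Call:" in YAML: its name, and indented under it one key for each argument. apply_moves: Moves the arm, as the interface text tells. Its arguments: {"type":"object","properties":{"moves":{"type":"array","items":{"type":"array","items":{"type":"number"}}}},"required":["moves"]}

```bash
mkdir -p pics; ls; python3 - <<'E'
from plant import manip
import cv2
for n in("top","side"):
    cv2.imwrite(f"pics/{n}0.png",manip.grab_frame(n)); c=manip.calibration(n); print(n,c["mtx"].round(1).tolist(),c["T"].round(3).tolist())
print(manip.state(), manip.tcp_to_tips)
E
```

```text
pics
top [[365.4, 0.0, 255.5], [0.0, 365.4, 187.9], [0.0, 0.0, 1.0]] [[-0.027, -0.999, 0.035, 0.498], [-1.0, 0.027, -0.005, 0.006], [0.004, -0.035, -0.999, 1.37], [0.0, 0.0, 0.0, 1.0]]
side [[382.4, 0.0, 253.4], [0.0, 382.4, 192.2], [0.0, 0.0, 1.0]] [[0.903, -0.286, 0.321, 0.191], [-0.43, -0.621, 0.656, -0.761], [0.012, -0.73, -0.683, 0.929], [0.0, 0.0, 0.0, 1.0]]
{'time': 0.1, 'joint_pos': array([-1.25002545e+00,  5.32966953e-02,  1.61417369e+00, -1.22280305e-05,
        1.47602108e+00, -1.19034862e-01]), 'joint_vel': array([ 0.00063392, -0.00076782, -0.0017985 ,  0.00173695,  0.00091194,
        0.00074432]), 'joint_efforts': array([ 4.24321051e-04, -3.94903636e+01, -3.71362031e+01, -1.12579526e-04,
        3.93318624e-03, -2.46785299e-05]), 'tool_pos': array([ 0.26589548, -0.56497714,  0.22827219]), 'tool_rot': array([ 0.15417307, -0.15431683,  0.69074577, -0.6894108 ]), 'contact_force': array([-0.48266375,  0.15361407,  0.36414786]), 'ft_torque': array([-0.00543375,  0.02331919,  0.02930197]), 'gripper_width': 1.0014797062357155} 0.019
```

View pics/top0.png

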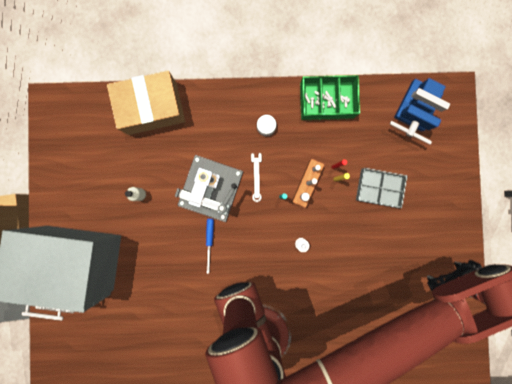

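View pics/side0.png

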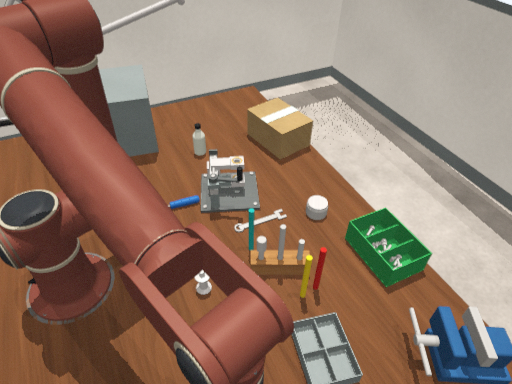

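The top view shows the fixture at about (210,187) and the rack at (310,183). The side view shows three pins in the rack: a mandrel at (262,245), a tall pin at (282,240) and a short one at (301,247). The turquoise, yellow and red rods stand free beside it. I'll enlarge both views.

```bash
python3 - <<'E'
import cv2,numpy as np
t=cv2.imread("pics/top0.png");s=cv2.imread("pics/side0.png")
R=lambda a,f:cv2.resize(a,None,fx=f,fy=f,interpolation=cv2.INTER_CUBIC)
a=R(t[150:226,170:250],5);b=R(t[150:226,275:355],5)
cv2.imwrite("pics/topc.png",np.hstack([a,b]))
a=R(s[145:215,190:270],5);b=R(s[205:275,240:320],5)
cv2.imwrite("pics/sidec.png",np.hstack([a,b]))
E
```

```text
(no output)
```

View pics/topc.png

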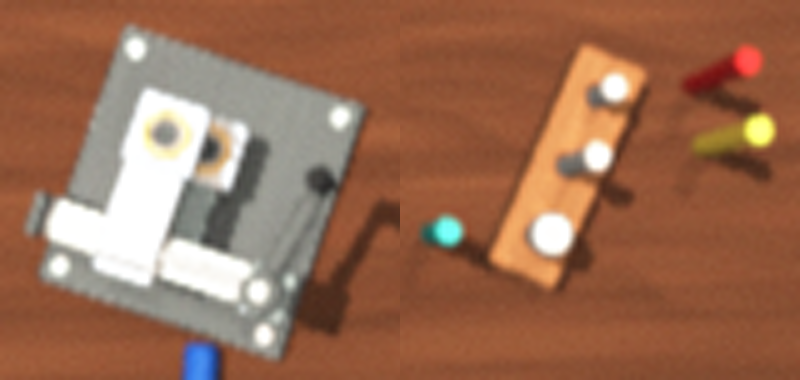

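View pics/sidec.png

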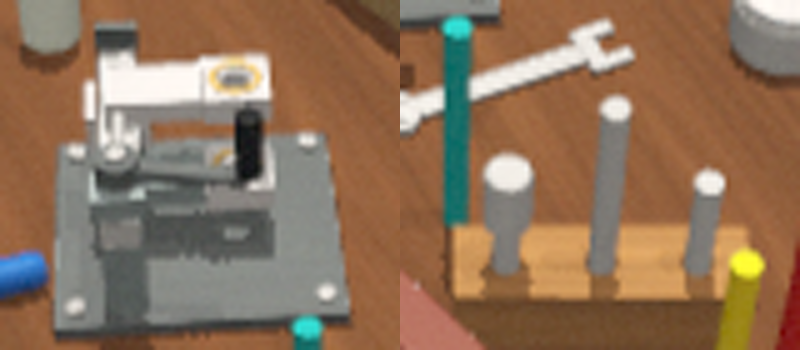

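Of the three plain steel pins in the rack, the middle one is the gauge rod: top-image tip at about (314,181), side at (283,226), by far the tallest. The thick-headed one at top (305,196) is the mandrel, and the one at top (318,167) is the short pin. The coloured ones are decoys. Now I'll measure.

```bash
cat > h.py <<'E'
import numpy as np,cv2
from plant import manip
C={n:manip.calibration(n) for n in("top","side")}
def ray(n,u,v):
    c=C[n];d=np.linalg.solve(c["mtx"],[u,v,1.]);return c["T"][:3,3],c["T"][:3,:3]@d
def onz(n,p,z):
    o,d=ray(n,*p);return o+d*(z-o[2])/d[2]
def two(pt,ps):
    (o1,d1),(o2,d2)=ray("top",*pt),ray("side",*ps)
    s=np.linalg.lstsq(np.c_[d1,-d2],o2-o1,rcond=None)[0];a,b=o1+s[0]*d1,o2+s[1]*d2
    return (a+b)/2,np.linalg.norm(a-b)
def proj(n,P):
    c=C[n];q=c["mtx"]@(c["T"][:3,:3].T@(np.array(P)-c["T"][:3,3]));return q[:2]/q[2]
def blob(img,p,r,f):
    x,y=int(round(p[0]))-r,int(round(p[1]))-r;w=img[y:y+2*r+1,x:x+2*r+1].astype(int)
    k,_,st,ce=cv2.connectedComponentsWithStats(f(w).astype(np.uint8))
    if k<2:return None
    i=1+np.argmin([np.hypot(*(c-[p[0]-x,p[1]-y]))-a*.2 for c,a in zip(ce[1:],st[1:,4])]);return ce[i]+[x,y],st[i,4]
white=lambda w:w.min(2)>190
dark=lambda w:w.max(2)<60
E
python3 - <<'E'
from h import *
t=cv2.imread("pics/top0.png");s=cv2.imread("pics/side0.png")
q=lambda X,Y,x0,y0:np.array([(X+.5)/5-.5+x0,(Y+.5)/5-.5+y0])
scr=[]
for X,Y in[(135,47),(340,117),(264,335),(58,265)]:
    b=blob(t,q(X,Y,170,150),3,lambda w:w.min(2)>170);print("screw",q(X,Y,170,150),b);scr.append(onz("top",q(X,Y,170,150),.015)[:2])
scr=np.array(scr);print(scr.round(4).tolist(),"centre",scr.mean(0))
d=scr[0]-scr[3]+scr[1]-scr[2];e=scr[0]-scr[1]+scr[3]-scr[2]
print("yaw x",np.degrees(np.arctan2(d[1],d[0])),"yaw y",np.degrees(np.arctan2(-e[0],e[1])))
g=lambda X,Y:q(X,Y,190,145); r=lambda X,Y:q(X-400,Y,240,205)
print("upper",onz("top",q(167,132,170,150),.125),two(q(167,132,170,150),g(237,77)))
print("knob",onz("top",q(321,178,170,150),.186),two(q(321,178,170,150),g(248,116)))
print("pivot",onz("top",q(258,290,170,150),.147),two(q(258,290,170,150),g(116,150)))
for n,a,b,z in[("rod",(597,156),(615,107),.18),("mandrel",(552,235),(509,174),.128),("short",(615,88),(710,182),.12)]:
    p=q(a[0]-400,a[1],275,150);bb=blob(t,p,6,white);sb=blob(s,r(*b),5,white)
    print(n,p,bb,sb,onz("top",bb[0],z),two(bb[0],sb[0]),two(p,r(*b)))
E
```

```text
screw [196.6 159. ] (array([196.72222222, 159.11111111]), np.int32(18))
screw [237.6 173. ] (array([237.58823529, 172.88235294]), np.int32(17))
screw [222.4 216.6] (array([222.26666667, 216.66666667]), np.int32(15))
screw [181.2 202.6] (array([181.5, 203. ]), np.int32(16))
[[0.6591, 0.215], [0.6029, 0.064], [0.4429, 0.1243], [0.4988, 0.2754]] centre [0.55092025 0.16967539]
yaw x -20.66482864669952 yaw y -20.371373290298763
upper [0.58733331 0.17742761 0.125     ] (array([0.58714125, 0.17743993, 0.1253934 ]), np.float64(0.00035386041346318253))
knob [0.5503919  0.06994035 0.186     ] (array([0.54956393, 0.07039784, 0.18435814]), np.float64(0.001944800974889033))
pivot [0.4783909  0.11602573 0.147     ] (array([0.47799788, 0.11617542, 0.1469741 ]), np.float64(0.0008377674277478742))
rod [314.  180.8] (array([314.        , 180.70833333]), np.int32(24)) (array([282.88235294, 226.41176471]), np.int32(17)) [ 0.55817269 -0.1915517   0.18      ] (array([ 0.55798279, -0.19165316,  0.17861715]), np.float64(0.000574455225981809)) (array([ 0.55743402, -0.19130389,  0.18015534]), np.float64(0.0009554254336933793))
mandrel [305.  196.6] (array([305.  , 196.25]), np.int32(48)) (array([261.16326531, 239.18367347]), np.int32(49)) [ 0.50875494 -0.16782017  0.128     ] (array([ 0.50812807, -0.16781565,  0.12596508]), np.float64(0.001408548554554452)) (array([ 0.50772263, -0.16818199,  0.12558151]), np.float64(0.0003032244486293853))
short [317.6 167.2] (array([317.38095238, 167.        ]), np.int32(21)) (array([301.68421053, 241.26315789]), np.int32(19)) [ 0.60794529 -0.21465777  0.12      ] (array([ 0.60804483, -0.21497052,  0.11799968]), np.float64(0.00016940126091296044)) (array([ 0.60722579, -0.21538318,  0.11997987]), np.float64(2.952348528007575e-05))
```

```bash
cat >> h.py <<'E'
from scipy.spatial.transform import Rotation as Ro
def tool():
    s=manip.state();w=s["tool_rot"];return s,Ro.from_quat([*w[1:],w[0]]).as_matrix()
def delta(p,jaw):   # jaw: wanted world direction angle (deg) of tool z
    s,R=tool();print("t",s["time"],"pos",s["tool_pos"].round(4),"F",s["contact_force"].round(1),"w",round(s["gripper_width"],3),"q",s["joint_pos"].round(3))
    cur=np.degrees(np.arctan2(R[1,2],R[0,2]));tilt=R[:,1].round(4)
    print("shift mm now-axes",(1000*R.T@(np.array(p)-s["tool_pos"])).round(1),"jaw now",cur.round(1),"turn about y:",((cur-jaw+180)%360-180).round(2),"ydir",tilt)
E
python3 - <<'E'
from h import *
s,R=tool();print(R.round(3))
for j in(-32.9-90,-32.9+90):delta([.5496,.0703,.27],j)
E
```

```text
[[-0.905 -0.001  0.426]
 [-0.426  0.002 -0.905]
 [-0.    -1.    -0.002]]
t 0.1 pos [ 0.2659 -0.565   0.2283] F [-0.5  0.2  0.4] w 1.001 q [-1.25   0.053  1.614 -0.     1.476 -0.119]
shift mm now-axes [-527.2  -40.8 -454.1] jaw now -64.8 turn about y: 58.1 ydir [-6.0e-04  1.8e-03 -1.0e+00]
t 0.1 pos [ 0.2659 -0.565   0.2283] F [-0.5  0.2  0.4] w 1.001 q [-1.25   0.053  1.614 -0.     1.476 -0.119]
shift mm now-axes [-527.2  -40.8 -454.1] jaw now -64.8 turn about y: -121.9 ydir [-6.0e-04  1.8e-03 -1.0e+00]
```

Call:
apply_moves:
  moves:
    - [0.2,-35.1,-2.7,-30.3,0,0,0]
    - [0.2,-35.1,-2.7,-30.3,0,0,0]
    - [0.2,-35.1,-2.7,-30.3,0,0,0]
    - [0.2,-35.1,-2.7,-30.3,0,0,0]
    - [0.2,-35.1,-2.7,-30.3,0,0,0]
    - [0.2,-35.1,-2.7,-30.3,0,0,0]
    - [0.2,-35.1,-2.7,-30.3,0,0,0]
    - [0.2,-35.1,-2.7,-30.3,0,0,0]
    - [0.2,-35.1,-2.7,-30.3,0,0,0]
    - [0.2,-35.1,-2.7,-30.3,0,0,0]
    - [0.2,-35.1,-2.7,-30.3,0,0,0]
    - [0.2,-35.1,-2.7,-30.3,0,0,0]
    - [0.2,-35.1,-2.7,-30.3,0,0,0]
    - [0.2,-35.1,-2.7,-30.3,0,0,0]
    - [0.2,-35.1,-2.7,-30.3,0,0,0]

```text
time: 1.6
tool_pos: [0.5492, 0.0719, 0.2696]
tool_rot: [-0.154, 0.155, -0.69, 0.69]
contact_force: [-0.0, 0.0, 0.5]
gripper_width: 0.401
```

Call:
apply_moves:
  moves:
    - [0.2,0,0,0,0,-8.13,0]
    - [0.2,0,0,0,0,-8.13,0]
    - [0.2,0,0,0,0,-8.13,0]
    - [0.2,0,0,0,0,-8.13,0]
    - [0.2,0,0,0,0,-8.13,0]
    - [0.2,0,0,0,0,-8.13,0]
    - [0.2,0,0,0,0,-8.13,0]
    - [0.2,0,0,0,0,-8.13,0]
    - [0.2,0,0,0,0,-8.13,0]
    - [0.2,0,0,0,0,-8.13,0]
    - [0.2,0,0,0,0,-8.13,0]
    - [0.2,0,0,0,0,-8.13,0]
    - [0.2,0,0,0,0,-8.13,0]
    - [0.2,0,0,0,0,-8.13,0]
    - [0.2,0,0,0,0,-8.13,0]
    - [0.2,0,0,0,0,0,0]

```text
time: 3.2
tool_pos: [0.5487, 0.0699, 0.2693]
tool_rot: [-0.678, 0.678, -0.2, 0.2]
contact_force: [0.0, -0.4, -0.5]
gripper_width: 0.399
```

```bash
python3 - <<'E'
from h import *
delta([.5496,.0703,.173],-32.9+90)
E
```

```text
t 3.2 pos [0.5487 0.0699 0.2693] F [ 0.  -0.4 -0.5] w 0.399 q [-0.008 -0.139  1.733  0.     1.549 -1.005]
shift mm now-axes [ 0.7 96.3  0.9] jaw now 57.1 turn about y: 0.03 ydir [-0.001  0.    -1.   ]
```

Call:
apply_moves:
  moves:
    - [0.2,0,24,0,0,0,0]
    - [0.2,0,24,0,0,0,0]
    - [0.2,0,24,0,0,0,0]
    - [0.2,0,24,0,0,0,0]
    - [0.2,0,0,0,0,0,0]

```text
time: 3.7
tool_pos: [0.5461, 0.0699, 0.1693]
tool_rot: [-0.677, 0.679, -0.204, 0.198]
contact_force: [-0.6, 0.6, -0.2]
gripper_width: 0.402
```

Call:
apply_moves:
  moves:
    - [0.2,-0.83,0,-11.83,0,8,0]
    - [0.2,-0.83,0,-11.83,0,8,0]
    - [0.2,-0.83,0,-11.83,0,8,0]
    - [0.2,-0.83,0,-11.83,0,8,0]
    - [0.2,0,0,0,0,0,0]

```text
time: 4.2
tool_pos: [0.5137, 0.0387, 0.1751]
tool_rot: [0.597, -0.596, 0.379, -0.38]
contact_force: [-0.5, -0.1, 0.7]
gripper_width: 0.399
```

Call:
apply_moves:
  moves:
    - [0.2,-0.83,0,-11.83,0,8,0]
    - [0.2,-0.83,0,-11.83,0,8,0]
    - [0.2,-0.83,0,-11.83,0,8,0]
    - [0.2,-0.83,0,-11.83,0,8,0]
    - [0.2,-0.83,0,-11.83,0,8,0]
    - [0.2,0,0,0,0,0,0]

```text
time: 4.8
tool_pos: [0.456, 0.034, 0.1752]
tool_rot: [-0.432, 0.431, -0.559, 0.561]
contact_force: [0.3, -0.6, 1.0]
gripper_width: 0.401
```

Call:
apply_moves:
  moves:
    - [0.2,-0.2,0,-4,0,3,0]
    - [0.2,-0.2,0,-4,0,3,0]
    - [0.2,0,0,0,0,0,0]

```text
time: 5.1
tool_pos: [0.4492, 0.0364, 0.1751]
tool_rot: [-0.403, 0.402, -0.581, 0.582]
contact_force: [1.1, -0.8, 1.3]
gripper_width: 0.399
```

```bash
python3 - <<'E'
from h import *
delta([.4457,.0382,.173],-112.2+90)
s,R=tool();print("F in tool",R.T@s["contact_force"])
t=manip.grab_frame("top")
cv2.imwrite("pics/lev.png",cv2.resize(t[150:230,165:255],None,fx=6,fy=6,interpolation=cv2.INTER_CUBIC))
E
```

```text
t 5.1 pos [0.4492 0.0364 0.1751] F [ 1.1 -0.8  1.3] w 0.399 q [-0.084 -0.349  2.064 -0.     1.425  0.276]
shift mm now-axes [-0.4  2.1 -3.9] jaw now -20.6 turn about y: 1.58 ydir [ 2.1e-03 -6.0e-04 -1.0e+00]
F in tool [ 0.30983479 -1.33689993  1.33007882]
```

View pics/lev.png

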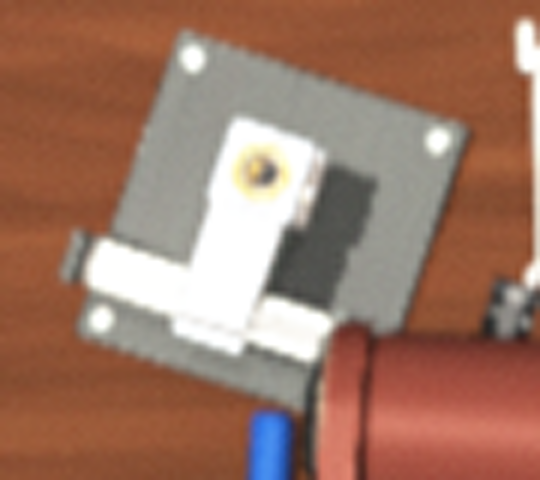

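The carriage is almost across, with the bore at crop (262,171). I'll push on until the stop is felt.

Call:
apply_moves:
  moves:
    - [0.2,0,0,-3,0,0,0]
    - [0.2,0,0,-3,0,0,0]
    - [0.2,0,0,-2,0,0,0]
    - [0.2,0,0,0,0,0,0]

```text
time: 5.55
tool_pos: [0.4407, 0.0395, 0.1742]
tool_rot: [-0.402, 0.401, -0.582, 0.582]
contact_force: [0.9, -2.0, 2.5]
gripper_width: 0.4
```

Call:
apply_moves:
  moves:
    - [0.2,0,0,-2,0,0,0]
    - [0.2,0,0,0,0,0,0]

```text
time: 5.75
tool_pos: [0.4387, 0.0402, 0.1739]
tool_rot: [0.401, -0.401, 0.582, -0.582]
contact_force: [1.6, -1.8, 1.7]
gripper_width: 0.402
```

Call:
apply_moves:
  moves:
    - [0.2,0,0,-1,0,0,0]
    - [0.2,0,0,0,0,0,0]

```text
time: 5.95
tool_pos: [0.4384, 0.0404, 0.1739]
tool_rot: [-0.402, 0.401, -0.582, 0.583]
contact_force: [4.0, -2.8, 0.8]
gripper_width: 0.397
```

Call:
apply_moves:
  moves:
    - [0.2,0,0,-1,0,0,0]
    - [0.2,0,0,0,0,0,0]

```text
time: 6.15
tool_pos: [0.4382, 0.0404, 0.174]
tool_rot: [-0.402, 0.4, -0.581, 0.583]
contact_force: [7.6, -3.0, -0.4]
gripper_width: 0.402
```

Call:
apply_moves:
  moves:
    - [0.2,0,0,-1,0,0,0]
    - [0.2,0,0,0,0,0,0]

```text
time: 6.35
tool_pos: [0.4381, 0.0405, 0.1741]
tool_rot: [-0.403, 0.4, -0.581, 0.584]
contact_force: [11.8, -3.3, -2.8]
gripper_width: 0.401
```

Call:
apply_moves:
  moves:
    - [0.2,0,0,-1,0,0,0]
    - [0.2,0,0,0,0,0,0]

```text
time: 6.55
tool_pos: [0.4379, 0.0405, 0.1741]
tool_rot: [-0.403, 0.399, -0.58, 0.585]
contact_force: [15.4, -5.0, -4.7]
gripper_width: 0.4
```

Position is stuck while the force climbs to 16 N, so the lever is at its stop. I'll back off, rise and look.

Call:
apply_moves:
  moves:
    - [0.2,0,0,6,0,0,0]
    - [0.2,0,0,6,0,0,0]
    - [0.2,0,0,0,0,0,0]
    - [0.1,0,-30,0,0,0,0]
    - [0.0,0,-30,0,0,0,0]
    - [0.0,0,-30,0,0,4.4,0]
    - [0.0,0,0,0,0,0,0]

```text
time: 7.25
tool_pos: [0.4481, 0.0373, 0.2688]
tool_rot: [-0.381, 0.376, -0.596, 0.599]
contact_force: [0.1, 0.1, -0.5]
gripper_width: 0.501
```

```bash
python3 - <<'E'
from h import *
delta([.5578,-.1915,.26],-25)
E
```

```text
t 7.25 pos [0.4481 0.0373 0.2688] F [ 0.1  0.1 -0.5] w 0.501 q [-0.083 -0.412  1.955  0.     1.592  0.358]
shift mm now-axes [160.1   9.6 196.9] jaw now -25.3 turn about y: -0.29 ydir [ 7.1e-03 -1.0e-04 -1.0e+00]
```

Call:
apply_moves:
  moves:
    - [0.0,26.7,1,32.8,0,0,0]
    - [0.0,26.7,1,32.8,0,0,0]
    - [0.0,26.7,1,32.8,0,0,0]
    - [0.0,26.7,1,32.8,0,0,0]
    - [0.0,26.7,1,32.8,0,0,0]
    - [0.0,26.7,1,32.8,0,0,0]
    - [0,0,0,0,0,0,0]
    - [0,0,0,0,0,0,0]

```text
time: 8.05
tool_pos: [0.5553, -0.1916, 0.256]
tool_rot: [0.378, -0.379, 0.599, -0.596]
contact_force: [0.2, 1.2, 0.6]
gripper_width: 0.498
```

```bash
python3 - <<'E'
from h import *
delta([.5578,-.1915,.155],-25)
s,R=tool();print(R.round(4))
t=manip.grab_frame("top");d=manip.grab_frame("side")
a=cv2.resize(t[150:220,175:255],None,fx=5,fy=5,interpolation=cv2.INTER_CUBIC);b=cv2.resize(d[140:210,190:270],None,fx=5,fy=5,interpolation=cv2.INTER_CUBIC)
cv2.imwrite("pics/lev2.png",np.hstack([a,b]))
E
```

```text
t 8.05 pos [ 0.5553 -0.1916  0.256 ] F [0.2 1.2 0.6] w 0.498 q [-4.590e-01 -4.800e-02  1.669e+00  1.000e-03  1.524e+00 -1.800e-02]
shift mm now-axes [ -1.1 101.    2.6] jaw now -25.3 turn about y: -0.3 ydir [-0.0032  0.0023 -1.    ]
[[-4.273e-01 -3.200e-03  9.041e-01]
 [-9.041e-01  2.300e-03 -4.273e-01]
 [-7.000e-04 -1.000e+00 -3.900e-03]]
```

View pics/lev2.png

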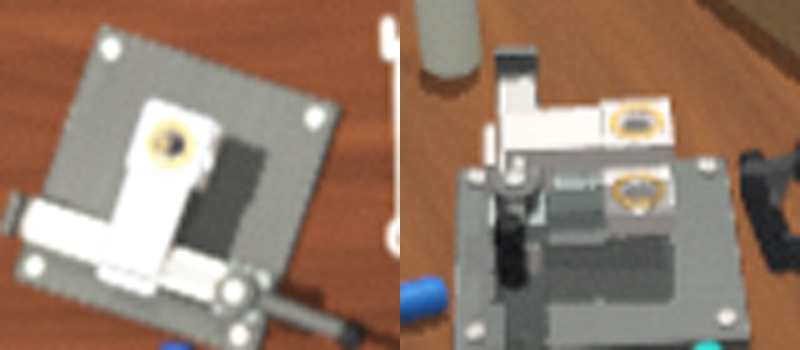

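The lever points along the fixture's -y (knob at crop (350,333)) and the carriage is over the lower bore. Bores are at side crop (636,124) and (637,191). I'll take their positions and go down on the rod.

```bash
python3 - <<'E'
from h import *
q=lambda X,Y,x0,y0:np.array([(X+.5)/5-.5+x0,(Y+.5)/5-.5+y0])
u=q(171,144,175,150);a=q(236,124,190,140);b=q(237,191,190,140)
print(onz("top",u,.125),two(u,a),onz("side",a,.125),onz("side",b,.065))
k=q(350,331,175,150);print("knob",onz("top",k,.186))
E
```

```text
[0.57860021 0.15785471 0.125     ] (array([0.57826866, 0.15821838, 0.12345723]), np.float64(0.0009303004710294103)) [0.57709444 0.1566269  0.125     ] [0.57716087 0.15770571 0.065     ]
knob [0.45048211 0.03756864 0.186     ]
```

Call:
apply_moves:
  moves:
    - [0.0,-1,25,2.5,0,0,0]
    - [0.0,0,25,0,0,0,0]
    - [0.0,0,25,0,0,0,0]
    - [0.0,0,26,0,0,0,0]
    - [0.0,0,0,0,0,0,0]

```text
time: 8.65
tool_pos: [0.5557, -0.189, 0.1525]
tool_rot: [0.378, -0.381, 0.599, -0.594]
contact_force: [-1.3, 0.5, -0.1]
gripper_width: 0.502
```

Call:
apply_moves:
  moves:
    - [1,0,0,0,0,0,0]
    - [1,0,0,0,0,0,0]
    - [1,0,0,0,0,0,0]
    - [1,0,0,0,0,0,0]
    - [1,0,0,0,0,0,0]
    - [1,0,0,0,0,0,0]
    - [1,0,0,0,0,0,0]
    - [1,0,0,0,0,0,0]

```text
time: 9.45
tool_pos: [0.5598, -0.1924, 0.1593]
tool_rot: [-0.379, 0.378, -0.596, 0.598]
contact_force: [-0.2, -0.1, 6.2]
gripper_width: 0.158
```

Call:
apply_moves:
  moves:
    - [1,0,-10,0,0,0,0]
    - [1,0,-20,0,0,0,0]
    - [1,0,-20,0,0,0,0]
    - [1,0,-20,0,0,0,0]
    - [1,0,-30,0,0,0,0]
    - [1,0,-40,0,0,0,0]
    - [1,0,0,0,0,0,0]
    - [1,0,0,0,0,0,0]

```text
time: 10.25
tool_pos: [0.5589, -0.1919, 0.2977]
tool_rot: [-0.379, 0.378, -0.597, 0.598]
contact_force: [0.1, 0.7, -4.3]
gripper_width: 0.158
```

```bash
python3 - <<'E'
from h import *
delta([.578,.1582,.31],-25)
s,R=tool();print(R.round(4))
d=manip.grab_frame("side");t=manip.grab_frame("top")
cv2.imwrite("pics/s2.png",d);cv2.imwrite("pics/t2.png",t)
p=proj("side",s["tool_pos"]);print(p,proj("side",s["tool_pos"]+R[:,1]*.145),proj("top",s["tool_pos"]+R[:,1]*.145))
x,y=int(p[0])-50,int(p[1])-40
print(x,y)
cv2.imwrite("pics/s2c.png",cv2.resize(d[y:y+120,x:x+120],None,fx=5,fy=5,interpolation=cv2.INTER_CUBIC))
E
```

```text
t 10.25 pos [ 0.5589 -0.1919  0.2977] F [ 0.1  0.7 -4.3] w 0.158 q [-0.457 -0.06   1.613 -0.     1.587 -0.016]
shift mm now-axes [-324.8  -12.6 -132.1] jaw now -25.3 turn about y: -0.26 ydir [ 1.4e-03 -7.0e-04 -1.0e+00]
[[-4.267e-01  1.400e-03  9.044e-01]
 [-9.044e-01 -7.000e-04 -4.267e-01]
 [ 1.000e-04 -1.000e+00  1.600e-03]]
[286.57713855 193.36512194] [282.79643541 232.86984648] [312.7990626  180.87924366]
236 153
```

View pics/s2c.png

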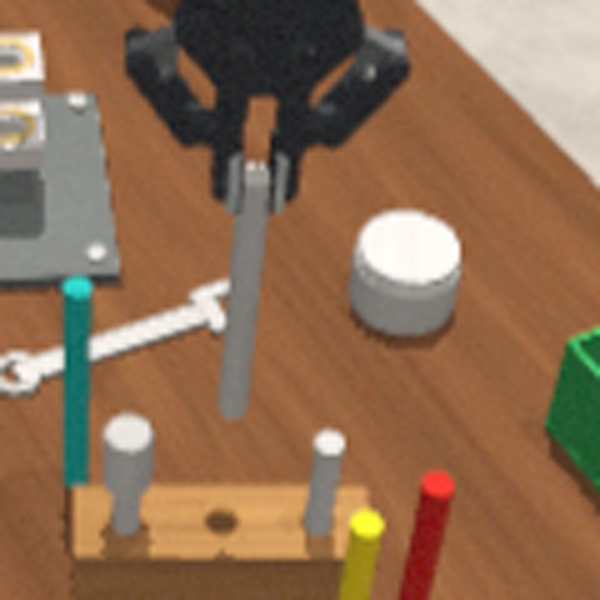

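The rod is held upright about 149 mm above its tip, and the other pins are still in the rack. I'll raise it clear of the turquoise rod and carry it over the bushing.

Call:
apply_moves:
  moves:
    - [1,0,-30,0,0,0,0]
    - [1,0,-28,0,0,0,0]
    - [1,-20,0,-8,0,0,0]
    - [1,-40.6,0,-16.5,0,0,0]
    - [1,-40.6,0,-16.5,0,0,0]
    - [1,-40.6,0,-16.5,0,0,0]
    - [1,-40.6,0,-16.5,0,0,0]
    - [1,-40.6,0,-16.5,0,0,0]
    - [1,-40.6,0,-16.5,0,0,0]
    - [1,-40.6,0,-16.5,0,0,0]
    - [1,-20.6,0,-8.6,0,0,0]
    - [1,0,20,0,0,0,0]
    - [1,0,20,0,0,0,0]
    - [1,0,15,0,0,0,0]
    - [1,0,0,0,0,0,0]
    - [1,0,0,0,0,0,0]
    - [1,0,0,0,0,0,0]

```text
time: 12.05
tool_pos: [0.5783, 0.1581, 0.3011]
tool_rot: [-0.379, 0.378, -0.597, 0.598]
contact_force: [-0.5, 0.6, -2.7]
gripper_width: 0.157
```

```bash
python3 - <<'E'
from h import *
delta([.578,.1582,.29],-25.3)
s,R=tool();print(R[:,1].round(4))
d=manip.grab_frame("side")
cv2.imwrite("pics/s3.png",d)
p=proj("side",[.578,.158,.14]);print(p,proj("side",s["tool_pos"]+R[:,1]*.149))
x,y=int(p[0])-35,int(p[1])-55
print(x,y)
cv2.imwrite("pics/s3c.png",cv2.resize(d[y:y+90,x:x+80],None,fx=6,fy=6,interpolation=cv2.INTER_CUBIC))
E
```

```text
t 12.05 pos [0.5783 0.1581 0.3011] F [-0.5  0.6 -2.7] w 0.157 q [ 0.143 -0.041  1.589  0.     1.592  0.584]
shift mm now-axes [ 0.1 11.1 -0.3] jaw now -25.3 turn about y: 0.02 ydir [ 1.7e-03  3.0e-04 -1.0e+00]
[ 1.7e-03  3.0e-04 -1.0e+00]
[236.80424559 160.55821009] [236.86303742 157.60343433]
201 105
```

View pics/s3c.png

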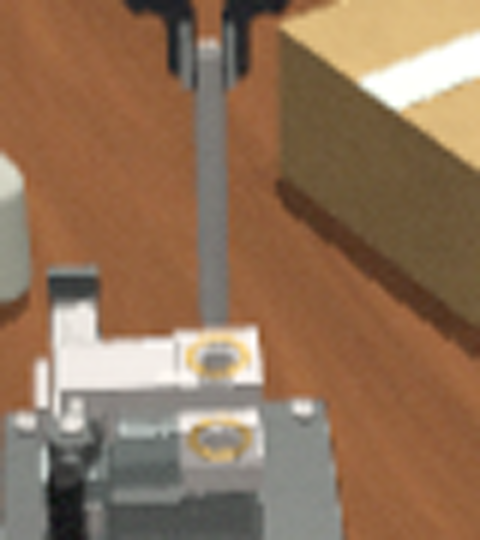

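The rod tip is at crop (214,322), in line above the upper bore at (218,358) to within about 1 mm, which is inside the chamfer's capture range. I'll lower it step by step and watch the force.

Call:
apply_moves:
  moves:
    - [1,0,10,0,0,0,0]
    - [1,0,10,0,0,0,0]
    - [1,0,4,0,0,0,0]
    - [1,0,3,0,0,0,0]
    - [1,0,0,0,0,0,0]

```text
time: 12.6
tool_pos: [0.5779, 0.1585, 0.2737]
tool_rot: [-0.379, 0.378, -0.597, 0.597]
contact_force: [-0.4, 0.5, 1.0]
gripper_width: 0.16
```

Call:
apply_moves:
  moves:
    - [1,0,2,0,0,0,0]
    - [1,0,2,0,0,0,0]
    - [1,0,2,0,0,0,0]
    - [1,0,0,0,0,0,0]

```text
time: 13.0
tool_pos: [0.5779, 0.1583, 0.2669]
tool_rot: [-0.379, 0.378, -0.597, 0.597]
contact_force: [0.5, 0.1, -3.9]
gripper_width: 0.16
```

Call:
apply_moves:
  moves:
    - [1,0,3,0,0,0,0]
    - [1,0,3,0,0,0,0]
    - [1,0,0,0,0,0,0]

```text
time: 13.3
tool_pos: [0.5774, 0.1582, 0.2592]
tool_rot: [0.378, -0.379, 0.597, -0.597]
contact_force: [1.6, 0.5, -2.7]
gripper_width: 0.158
```

The tip is inside the upper bore at z≈0.11, with no vertical load. I'll continue to just above the lower mouth, then slowly in.

Call:
apply_moves:
  moves:
    - [1,0,6,0,0,0,0]
    - [1,0,6,0,0,0,0]
    - [1,0,6,0,0,0,0]
    - [1,0,6,0,0,0,0]
    - [1,0,6,0,0,0,0]
    - [1,0,6,0,0,0,0]
    - [1,0,0,0,0,0,0]

```text
time: 14.0
tool_pos: [0.5774, 0.1582, 0.2235]
tool_rot: [0.378, -0.379, 0.597, -0.597]
contact_force: [0.4, 1.2, -2.7]
gripper_width: 0.159
```

Call:
apply_moves:
  moves:
    - [1,0,3,0,0,0,0]
    - [1,0,3,0,0,0,0]
    - [1,0,3,0,0,0,0]
    - [1,0,3,0,0,0,0]
    - [1,0,0,0,0,0,0]

```text
time: 14.5
tool_pos: [0.5777, 0.1583, 0.2123]
tool_rot: [0.378, -0.379, 0.597, -0.597]
contact_force: [0.4, -0.0, -3.7]
gripper_width: 0.162
```

Call:
apply_moves:
  moves:
    - [1,0,3,0,0,0,0]
    - [1,0,3,0,0,0,0]
    - [1,0,3,0,0,0,0]
    - [1,0,0,0,0,0,0]

```text
time: 14.9
tool_pos: [0.5776, 0.1582, 0.2032]
tool_rot: [0.378, -0.379, 0.597, -0.597]
contact_force: [0.6, 0.1, -2.8]
gripper_width: 0.156
```

Call:
apply_moves:
  moves:
    - [1,0,4,0,0,0,0]
    - [1,0,4,0,0,0,0]
    - [1,0,4,0,0,0,0]
    - [1,0,4,0,0,0,0]
    - [1,0,4,0,0,0,0]
    - [1,0,4,0,0,0,0]
    - [1,0,1,0,0,0,0]
    - [1,0,0,0,0,0,0]
    - [1,0,0,0,0,0,0]
    - [1,0,0,0,0,0,0]

```text
time: 15.9
tool_pos: [0.5778, 0.1583, 0.179]
tool_rot: [0.379, -0.379, 0.597, -0.597]
contact_force: [-0.5, -0.2, -2.7]
gripper_width: 0.158
```

```bash
python3 - <<'E'
from h import *
delta([.578,.1582,.177],-25.3)
s,R=tool();d=manip.grab_frame("side");t=manip.grab_frame("top")
print("top",proj("side",s["tool_pos"]-R[:,1]*.021),"tip",proj("side",s["tool_pos"]+R[:,1]*.149))
a=cv2.resize(d[120:220,185:285],None,fx=5,fy=5,interpolation=cv2.INTER_CUBIC)
cv2.imwrite("pics/fin.png",a);cv2.imwrite("pics/fint.png",t);cv2.imwrite("pics/fins.png",d)
E
```

```text
t 15.9 pos [0.5778 0.1583 0.179 ] F [-0.5 -0.2 -2.7] w 0.158 q [ 0.143  0.027  1.724 -0.     1.39   0.584]
shift mm now-axes [0.  2.  0.3] jaw now -25.3 turn about y: 0.05 ydir [-1.e-04 -0.e+00 -1.e+00]
top [236.36163066 145.78268473] tip [237.25304163 185.18321034]
```

View pics/fin.png

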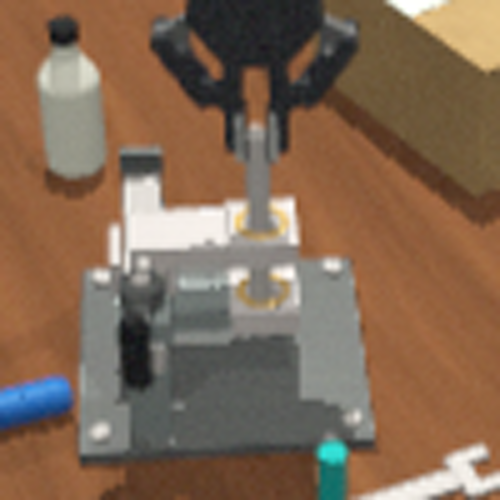

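The rod passes through both bushings. Its top is at crop (257,128), i.e. px (236.3,145.5), against (236.4,145.8) predicted for a tip height of 30 mm. The lever is still at its stop, and the force is just the rod's weight (about 2.7 N).

```bash
python3 - <<'E'
from plant import manip
import numpy as np
print(np.abs(manip.state()["joint_vel"]).max()); print(manip.job_done())
E
```

```text
0.0018484838167207767
the job is handed in; nothing more can be done
None
```

I flipped the cam lever to its stop, took the longest steel rod (the middle pin) out of the rack, and threaded it down through the upper and then the lower bushing. The job was handed in with the gripper still holding the rod, at about 16 s of the 61 s allowed.

- **Lever:** The tool stopped moving while the push rose to about 16 N, so it was against its stop. The later picture puts the knob at about 1.55 rad against 1.6, which is within measurement error.
- **Rod:** The lower end is at about z = 30 mm, inferred from the grasp height. It should hang 15 mm below the lower bushing and 18 mm above the base plate. The rod's top in the side view agreed to about 0.3 px, but the tip itself was hidden from the camera.
- **At rest:** The only load was the rod's weight, about 2.7 N, and the joints were still. No sideways contact force above about 2 N showed up during insertion.
- **Rest of the bench:** The other two pins were still in the rack in the picture taken after the rod was lifted. I saw nothing else moved, but did not check every bystander again at the end.
- **Disagreement:** The top and side cameras placed the upper bore up to about 2 mm apart, which is within the calibration accuracy and the chamfer's capture range.

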